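Fetch the pastel box from the back of the studio rack

TASK

The flat pastel box lies at the bottom of the sloping rack, behind the can, the square tin and the bottle. Stand those three upright on the wooden side board, then set the pastel box flat in the middle of the dark mat, its length along the mat's length. Then put the three back in the rack, upright, in the same left-to-right order and each in its own former column, slid right down against the stop at the bottom, and let go of everything.

Things in the scene. Friction and masses are not known exactly. Their poses are not given: they have to be found in the camera images.
- rack: Fixed rack, 196 wide. Origin on the table under its middle; x level, towards the stop, y left, z up. Its smooth floor falls along x by 0.17 rad (things do not slide by themselves); its top is at z = 55 at x = 0 and runs from 80 up-slope to 90 down-slope, to a 50 high stop square to it. Side walls 25 high, inner faces y = +-92. A 50 wide thing at the stop has its origin at x 64, z 44.
- pastel_box: The wanted thing: flat dark wooden pastel box, 58 (x) x 160 (y, long) x 24 high, 0.3 kg, with a light wooden grip in the middle of its lid, 40 long (x) x 14 wide (y) x 20 high (24 to 44 mm above the underside). Origin: centre of the underside; z up out of the lid. At the start it lies against the stop, axes as the rack's but tilted with the floor.
- can: Round aluminium can with white domed cap, 50 diameter, straight up to 98, 120 high, 0.28 kg, weight low down. Origin: centre of the underside, z up along it. At the start can, square tin and bottle stand on the rack in a row across it, 5 mm up-slope of the pastel box, in any order, middles about 58 apart (rack y about -58, 0, 58).
- square_tin: Square upright steel tin, 50 x 50, straight up to 100, small black screw cap off-centre on top, 118 high in all, 0.3 kg, weight low down. Origin: centre of the underside, z up; x, y along its sides (on the rack, along the rack's).
- bottle: Round amber glass bottle with paper label, 50 diameter straight up to 90, then shoulder and narrow black-capped neck, 119 high, 0.28 kg, weight low down. Origin: centre of the underside, z up along it.
- board: Fixed wooden side board on the table, to the left or right of the rack, 240 (x) x 104 (y) x 16 high. Origin: centre of the underside; its top is 16 mm above. Room for the three in a row along x, 75 mm apart. Things count as on it when their middles are over it.
- mat: Fixed dark rubber mat with two thin white lines along its long edges, on the other side of the rack, 230 (x) x 100 (y) x 4 thick. Origin: centre of the underside; its top is 4 mm above.
Mind the look-alikes: they are no part of the job. What is shaped like the square_tin but pink or red is not meant.

How it is judged:
By the outcome, as a careful person would: the job done as asked, in the order asked, and still so for the second after the job is handed in, with the robot touching nothing.
It also fails if it takes over 144 s, if anything falls off the work surface, if the arm or the gripper's body presses on something with over 40 N, if the wrist force passes 120 N, or if a joint passes its speed limit or range.

ROBOT

A 6-joint arm with a two-finger parallel gripper is mounted at the origin on the work surface. World frame = base frame: x ahead of the robot, y to its left, z up, the work surface at z = 0. Lengths are in m, angles in rad, forces in N, time in s.
With the tool pointing down it reaches from about 0.35 to 0.85 m from the base axis. Payload 8.1 kg.
Tool frame: the origin (TCP) lies on the mounting face of the last link; the fingertips stand 186 mm ahead of it and the grasp point (between the pads) lies 167 mm ahead of it (robot.finger_overhang is the distance from the TCP to the fingertips, in m); z points along the fingers, y is the line along which they close (so a half turn about z gives the same grasp; the last joint's range is limited). The gripper opens to 93 mm and grips with 3 to 60 N. Pads are 15 mm wide; open, the fingers measure 128 mm over their backs; the gripper's body (75 mm by 188 mm) begins 65 mm behind the grasp point.
Start: joints at [-1.255, 0.13, 1.488, -0, 1.523, -0.085], TCP at [0.234, -0.552, 0.405] pointing down, gripper open.
Joint ranges: [-2.96, 2.96], [-0.89, 2.26], [0.02, 2.5], [-1.34, 4.48], [0, 2.73], [-2.66, 2.66]. Speed limits (rad/s): [2.39, 2.39, 2.79, 3.14, 3.14, 3.14].

INTERFACE

Orientations are given as a rotation vector (axis times angle).
In Python, from plant import readout, read_camera, get_calibration, job, robot gives the robot as it stands.
- The arm moves only by the shell command python3 -m handwheel 'ROWS' [FORCE]. ROWS is JSON, a list of rows, each a list of 5 numbers: the shift along the world's x, y, z in cm, then the turn about the world's z in rad, then the closure, from 0 (fully open) to 1 (shut). In form: [[tx, ty, tz, spin, gripper], ...]. A call has 1 to 10 rows; each row shifts and turns the commanded pose from where the row before left it; what a row does not reach is not made up. A row lasts 1/8 s, in which the tool goes at most 62.5 mm and 10.7 degrees, less where a joint would pass 70% of its speed; a pose out of reach is approached as far as the arm can. A call is refused whole if a number of a shift passes 6.25 or a number of a turn 0.188, either way. A call with a gripper value outside its range is refused whole. The fingers move at their own pace and stop on an object; FORCE is the grip in N (left out, the last holds). Time passes only in rows, so rows that do not move let the fingers close. It gives the time, the measured TCP pose, the force, the opening and the grip force at its end, in the units of the state.
- readout.read_state(): the state, without advancing time (a new reading comes with each control period).
- read_camera(name): name is "side" or "top" or "wrist"; returns the picture (420x560x3 uint8, red, green, blue); there is no depth.
- get_calibration(name): a dict with "fovy" (degrees; the focal length in pixels is half the picture's height over the tangent of half this angle, whatever the lens; pixels are square), "cx", "cy" (the principal point, pixels), "dist_coeffs" ([k1, k2, p1, p2, k3] as OpenCV has them; the pictures are not rectified), "pose" (4x4, takes a point from camera to world coordinates). Camera axes: x right, y down, z forward; pixel columns grow to the right and rows downward; lengths in m; the calibration is good to about 2 mm. A picture is of the moment at which its call begins: read the wrist's pose just before it. get_calibration takes no time and is no camera call; for the wrist camera it gives the pose at the moment of the call.
- job.close_job(): hands the job in; it is judged then, once.
The state is a dict: "t": time; "q": joint angles; "dq": joint speeds; "joint_torque": joint torques, N m; "tool_pos": TCP position; "orientation": TCP orientation; "force": force on the tool from outside, world axes, zero at the start; "wrist_torque": the same for the moment, N m; "opening": finger opening in m; "gripper_force": force on a finger pad.
Only numpy, scipy, OpenCV 4.12 (cv2) and the standard library are available. Lean on these libraries where they do the work, as an engineer would, in place of code of your own. Each camera call takes 0.05 s, during which the arm holds its last target. There are 200 camera calls.

## Working session

There is one attempt and no reset: what is moved stays moved. The work goes in short steps, Python scripts to look and compute and a shell command to move; the robot and the scene stay as the last step left them, time stands still between calls to the robot, and variables do not carry over. Pictures are saved under pics/ and viewed, at most 17 in all, crops included, and the job is handed in when it is done.

```bash
ls; mkdir -p pics; python3 - <<'E'
from plant import readout, read_camera, get_calibration
import cv2,numpy as np
s=readout.read_state();print(s['t'],s['tool_pos'],s['orientation'],s['opening'])
for n in("top","side"):
    im=read_camera(n);cv2.imwrite(f'pics/{n}0.png',im[:,:,::-1]);c=get_calibration(n);print(n,c['fovy'],c['cx'],c['cy'],c['dist_coeffs'],np.round(c['pose'],3).tolist())
E
```

```text
pics
0.0 [ 0.23402571 -0.55222174  0.40371215] [-3.07693935e+00 -6.24967639e-01  3.11708977e-04] 0.09274673276553247
top 43.23961332027017 280.4245589047273 210.2463581499751 [-0.07378411  0.          0.          0.          0.        ] [[-0.014, -0.988, 0.153, 0.366], [-1.0, 0.011, -0.018, 0.006], [0.016, -0.153, -0.988, 1.11], [0.0, 0.0, 0.0, 1.0]]
side 52.147034648462984 283.90852088484974 202.58724096357912 [0.01875793 0.         0.         0.         0.        ] [[-0.999, -0.016, 0.028, 0.501], [-0.032, 0.628, -0.777, 0.743], [-0.005, -0.778, -0.628, 0.656], [0.0, 0.0, 0.0, 1.0]]
```

View pics/top0.png

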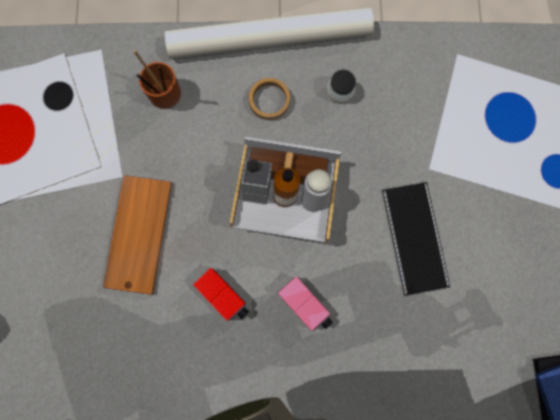

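View pics/side0.png

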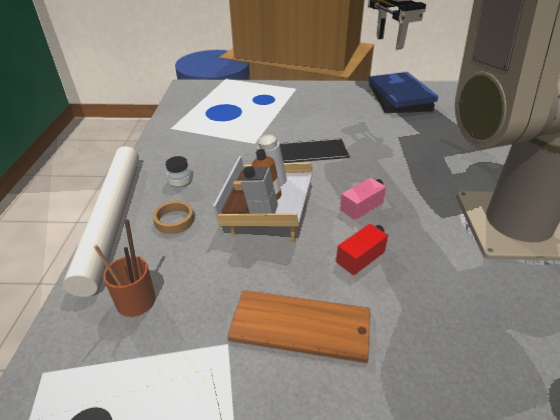

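Left to right in the top view: grey tin (257,178), amber bottle (287,185) and white-capped can (318,185). The red (220,294) and pink (305,303) tins are decoys, and so is the jar at (343,85). The board is at (138,235) and the mat at (416,238).

```bash
cat > h.py <<'E'
import cv2,numpy as np
from scipy.spatial.transform import Rotation as R
from plant import readout, read_camera, get_calibration
def cam(c):
    f=210/np.tan(np.radians(c['fovy']/2)); return np.array([[f,0,c['cx']],[0,f,c['cy']],[0,0,1]])
def rays(px,c):
    p=cv2.undistortPoints(np.float64(px).reshape(-1,1,2),cam(c),np.array(c['dist_coeffs'])).reshape(-1,2)
    T=np.array(c['pose']); return T[:3,3],np.c_[p,np.ones(len(p))]@T[:3,:3].T
def onz(px,c,z):
    o,d=rays(px,c); return o+d*((np.reshape(z,-1)-o[2])/d[:,2])[:,None]
def proj(P,c):
    T=np.linalg.inv(c['pose']); 
    return cv2.projectPoints(np.float64(P).reshape(-1,3),cv2.Rodrigues(T[:3,:3])[0],T[:3,3],cam(c),np.array(c['dist_coeffs']))[0].reshape(-1,2)
def st():
    s=readout.read_state();M=R.from_rotvec(s['orientation']).as_matrix();g=s['tool_pos']+.167*M[:,2]
    print('t%.2f grasp(mm)'%s['t'],np.round(g*1e3,1),'close yaw %.4f'%np.arctan2(M[1,1],M[0,1]),'down',np.round(M[:,2],3),'q6 %.2f'%s['q'][5],'F',np.round(s['force'],1),'open %.1f gf %.1f'%(s['opening']*1e3,s['gripper_force']))
    return s
E
python3 - <<'E'
from h import *
st()
im=cv2.imread('pics/top0.png');c=get_calibration('top');hsv=cv2.cvtColor(im,cv2.COLOR_BGR2HSV)
def reg(m,box,name,z):
    k=np.zeros_like(m);x0,y0,x1,y1=box;k[y0:y1,x0:x1]=m[y0:y1,x0:x1]
    k=cv2.morphologyEx(k,cv2.MORPH_CLOSE,np.ones((5,5)))
    q=max(cv2.findContours(k,0,2)[0],key=cv2.contourArea)
    pts=onz(q.reshape(-1,2).astype(float),c,z)[:,:2]*1e3
    r=cv2.minAreaRect(pts.astype(np.float32));print(name,cv2.contourArea(q),np.round(r[0],1),np.round(r[1],1),round(r[2],2),cv2.boundingRect(q))
sat=((hsv[...,1]>110)&(hsv[...,0]<22)&(hsv[...,2]>90)).astype(np.uint8)*255
reg(sat,(95,165,185,305),'board',.016)
dk=(hsv[...,2]<55).astype(np.uint8)*255
reg(dk,(375,175,455,300),'mat dark',.004)
crop=cv2.resize(im[125:255,215:360],None,fx=5.4,fy=4.6*1.174,interpolation=cv2.INTER_CUBIC)
crop=cv2.resize(im[130:250,220:350],None,fx=5,fy=5,interpolation=cv2.INTER_CUBIC)
cv2.imwrite('pics/crop0.png',crop)
E
```

```text
t0.10 grasp(mm) [ 234.  -552.   236.8] close yaw -1.1700 down [-0.001  0.002 -1.   ] q6 -0.09 F [0.1 1.1 0.1] open 93.0 gf 0.0
board 5432.5 [490.3 283.8] [103.8 237.5] 81.3 (104, 176, 67, 118)
mat dark 3992.5 [ 475.8 -299.4] [225.6  85.4] 9.48 (386, 183, 61, 112)
```

View pics/crop0.png

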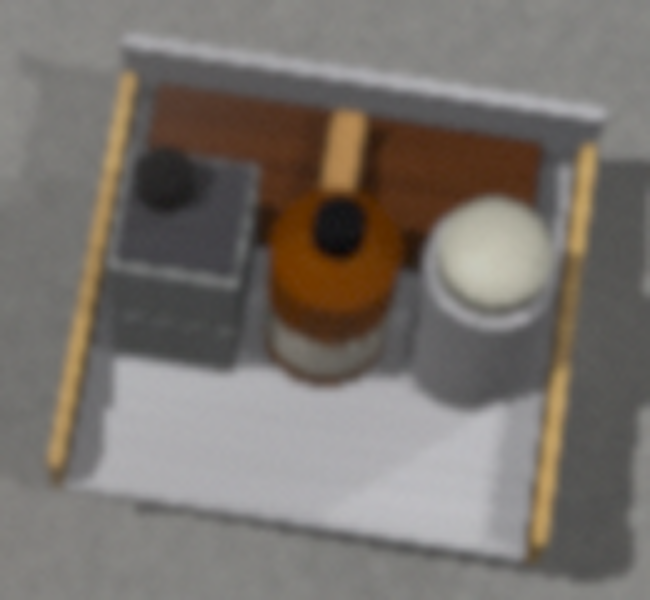

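```bash
cat >> h.py <<'E'
TH=.17
def rk(s,y,h): # rack frame mm
    return np.array([s*np.cos(TH)+h*np.sin(TH),y,55-s*np.sin(TH)+h*np.cos(TH)])
E
python3 - <<'E'
from h import *
c=get_calibration('top');f=lambda p:np.array(p)/5+[220-.4,130-.4]
m=[((56,478),(-80,95,25)),((537,553),(-80,-95,25)),((132,74),(90,95,25)),((590,146),(90,-95,25))]
L=np.array([rk(*b) for a,b in m]);W=np.vstack([onz(f(a),c,l[2]/1e3) for (a,b),l in zip(m,L)])*1e3
A=L[:,:2]-L[:,:2].mean(0);B=W[:,:2]-W[:,:2].mean(0)
yaw=np.arctan2((A[:,0]*B[:,1]-A[:,1]*B[:,0]).sum(),(A*B).sum());Rm=np.array([[np.cos(yaw),-np.sin(yaw)],[np.sin(yaw),np.cos(yaw)]])
o=W[:,:2].mean(0)-Rm@L[:,:2].mean(0);print('rack',o,yaw,'resid',np.round((W[:,:2]-o)@Rm-L[:,:2],1))
for n,px,h in(('tin top L',(118,258),100),('tin top R',(240,275),100),('tin back R',(262,165),100),('bottle cap',(340,220),119),('can dome',(497,248),119),('grip far',(350,112),44),('box farL',(155,87),24),('box farR',(540,145),24),
 ('tin base L',(112,352),0),('tin base R',(232,367),0),('bottle base',(322,382),0),('can base',(465,405),0)):
    z=150 if h else 55
    for _ in range(5):
        w=onz(f(px),c,z/1e3)[0]*1e3;r=(w[:2]-o)@Rm;s=(r[0]-h*np.sin(TH))/np.cos(TH);z=rk(s,0,h)[2]
    print(n,'s %.1f y %.1f z %.1f'%(s,r[1],z))
E
```

```text
rack [555.52801604 -22.2313322 ] -0.1693438606701794 resid [[-2.  -0.9]
 [-1.7  1. ]
 [ 2.  -0.6]
 [ 1.8  0.6]]
tin top L s -17.1 y 79.2 z 156.5
tin top R s -16.3 y 34.0 z 156.3
tin back R s 28.4 y 32.8 z 148.7
bottle cap s 3.5 y 0.8 z 171.7
can dome s 2.2 y -57.0 z 171.9
grip far s 81.5 y 4.0 z 84.6
box farL s 88.4 y 84.3 z 63.7
box farR s 89.4 y -74.3 z 63.5
tin base L s -19.1 y 83.8 z 58.2
tin base R s -17.4 y 35.1 z 57.9
bottle base s -17.8 y -1.6 z 58.0
can base s -18.0 y -59.9 z 58.0
```

Rack pose: origin (555.5, −22.2), yaw −0.169. The points measured against it agree to within a few mm. Next I move over the tin.

```bash
python3 -m handwheel '[[2.9,4.85,0,0.0835,0],[2.9,4.85,0,0.0835,0],[2.9,4.85,0,0.0835,0],[2.9,4.85,0,0.0835,0],[2.9,4.85,0,0.0835,0],[2.9,4.85,0,0.0835,0],[2.9,4.85,0,0.0835,0],[2.9,4.85,0,0.0835,0],[2.9,4.85,0,0.0835,0],[2.9,4.85,0,0.0835,0]]' 30; python3 -m handwheel '[[2.9,4.85,0,0.0835,0],[2.9,4.85,0,0.0835,0],[0,0,0,0,0]]'; python3 -c "
from h import *
st();im=read_camera('wrist');cv2.imwrite('pics/w1.png',im[:,:,::-1])"
```

```text
t: 1.35
tool_pos: [0.5247, -0.0656, 0.4045]
orientation: [-2.558, -1.824, 0.0]
force: [-0.2, 0.0, 1.1]
opening: 0.0931
gripper_force: 0.0
t: 1.72
tool_pos: [0.583, 0.0329, 0.4036]
orientation: [-2.393, -2.033, 0.001]
force: [0.4, -0.6, 0.1]
opening: 0.0932
gripper_force: 0.0
t1.73 grasp(mm) [582.7  33.1 236.6] close yaw -0.1625 down [-0.001  0.001 -1.   ] q6 0.13 F [ 0.4 -0.6  0.1] open 93.2 gf 0.0
```

View pics/w1.png

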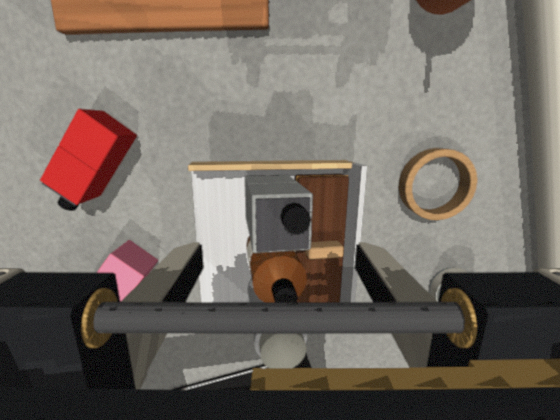

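The wrist view shows the grey tin's top face at about (250,195)–(312,250). It is square to the fingers and centred between them, and the red and pink decoys lie well off to the left. I'll check the numbers.

```bash
python3 -c "
from h import *
c=get_calibration('wrist');o=np.array([555.5,-22.2]);a=-.1693;Rm=np.array([[np.cos(a),-np.sin(a)],[np.sin(a),np.cos(a)]])
for n,p,z in (('tin BL',(252,250),156.5),('tin BR',(312,248),149),('tin TL',(250,196),156.5),('tin TR',(311,193),149),('wallL up',(191,167),93.2),('wallL dn',(350,166),64.4),('box TL',(299,177),76),('box TR',(347,176),66)):
  w=onz(p,c,z/1e3)[0]*1e3;print(n,w[:2].round(1),'rack',((w[:2]-o)@Rm).round(1))
print(rk(-23,82,100),rk(27,82,100),rk(-80,95,25),rk(90,95,25),rk(32,80,24),rk(90,80,24))
"
```

```text
tin BL [555.8  12.1] rack [-5.5 33.8]
tin BR [605.5   2.4] rack [45.2 32.7]
tin TL [562.9  57.5] rack [-6.1 79.8]
tin TR [611.2  50.2] rack [42.7 80.8]
wallL up [502.4  82.3] rack [-69.9  94. ]
wallL dn [662.6  52.8] rack [93. 92.]
box TL [606.3  52. ] rack [37.5 81.7]
box TR [658.   42.9] rack [90.1 81.4]
[ -5.75021473  82.         157.44967072] [ 43.52902361  82.         148.99055327] [-74.61722263  95.          93.1742071 ] [92.93218775 95.         64.41320776] [35.59908892 80.         73.24019924] [92.7630054  80.         63.42762299]
```

```bash
python3 -m handwheel '[[-0.35,-0.15,-3,-0.007,0],[0,0,-3,0,0],[0,0,-3,0,0],[0,0,-2.1,0,0],[0,0,0,0,0.6],[0,0,0,0,0.8],[0,0,0,0,1],[0,0,0,0,1],[0,0,0,0,1]]' 25; python3 -c "
from h import *
st()"
```

```text
t: 2.9
tool_pos: [0.579, 0.028, 0.295]
orientation: [2.406, 2.018, 0.002]
force: [-1.1, -0.8, 5.7]
opening: 0.056
gripper_force: 24.2
t2.90 grasp(mm) [579.3  28.  128. ] close yaw -0.1749 down [ 0.002 -0.    -1.   ] q6 0.13 F [-1.1 -0.8  5.7] open 56.0 gf 24.2
```

```bash
python3 -m handwheel '[[0,0,2,0,1],[0,0,4,0,1],[0,0,4,0,1],[0,0,3,0,1],[0,0,0,0,1]]' 35; python3 -c "
from h import *
st();im=read_camera('side');cv2.imwrite('pics/s2.png',cv2.resize(im[60:270,160:440],None,fx=2.5,fy=2.5)[:,:,::-1])"
```

```text
t: 3.52
tool_pos: [0.5792, 0.0281, 0.4277]
orientation: [2.404, 2.016, 0.007]
force: [0.5, 0.3, -3.5]
opening: 0.0502
gripper_force: 34.7
t3.52 grasp(mm) [580.3  28.  260.7] close yaw -0.1749 down [ 0.006 -0.    -1.   ] q6 0.13 F [ 0.5  0.3 -3.5] open 50.2 gf 34.7
```

View pics/s2.png

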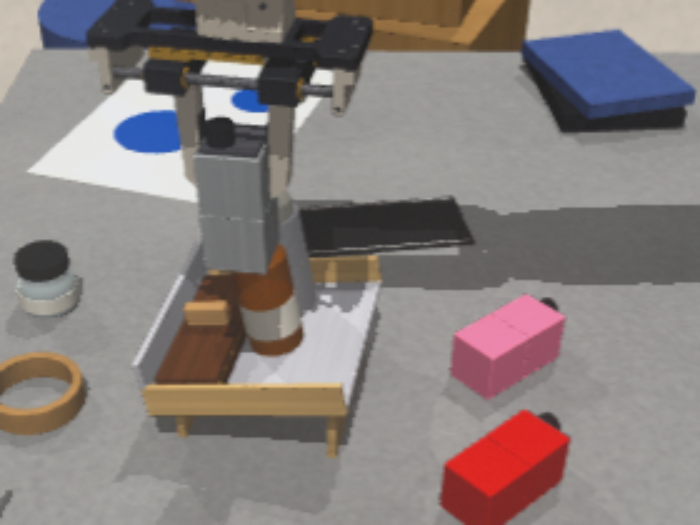

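The tin is upright in the grip, with the opening at 50.2 mm. Next I carry it to the far slot on the board.

```bash
python3 -m handwheel '[[-0.05,6.06,0,0,1],[-0.05,6.06,0,0,1],[-0.05,6.06,0,0,1],[-0.05,6.06,0,0,1],[0,0,-5,0,1],[0,0,-5,0,1],[0,0,-4,0,1],[0,0,-2,0,1],[0,0,0,0,1]]'; python3 -c "
from h import *
st()"; python3 -m handwheel '[[0,0,-0.4,0,1],[0,0,0,0,1]]'
```

```text
t: 4.7
tool_pos: [0.5757, 0.2702, 0.2617]
orientation: [-2.406, -2.018, 0.006]
force: [0.4, 0.5, -3.6]
opening: 0.05
gripper_force: 35.0
t4.70 grasp(mm) [575.1 269.9  94.7] close yaw -0.1750 down [-0.004 -0.001 -1.   ] q6 0.53 F [ 0.4  0.5 -3.6] open 50.0 gf 35.0
t: 4.95
tool_pos: [0.5767, 0.2704, 0.2596]
orientation: [2.407, 2.019, 0.0]
force: [0.2, 0.8, -3.6]
opening: 0.0501
gripper_force: 35.0
```

```bash
for i in 1 2 3; do python3 -m handwheel '[[0,0,-0.2,0,1],[0,0,0,0,1]]' | grep -E "pos|force:"; done
```

```text
tool_pos: [0.5769, 0.2705, 0.2589]
force: [-2.2, -2.3, 3.0]
gripper_force: 35.0
tool_pos: [0.5769, 0.2705, 0.2588]
force: [-9.1, -4.6, 18.1]
gripper_force: 35.0
tool_pos: [0.577, 0.2705, 0.2588]
force: [-16.2, -8.5, 32.0]
gripper_force: 35.0
```

```bash
python3 -m handwheel '[[0,0,0.5,0,1],[0,0,0,0,0.3],[0,0,0,0,0.15],[0,0,0,0,0.15],[0,0,0,0,0.15],[0,0,1,0,0.15],[0,0,4,0,0.15],[0,0,6,0,0.15],[0,0,6,0,0.15],[0,0,0,0,0]]'; python3 -c "
from h import *
st()"
```

```text
t: 6.95
tool_pos: [0.5776, 0.2709, 0.4375]
orientation: [2.404, 2.016, 0.019]
force: [0.3, 0.5, -0.8]
opening: 0.0849
gripper_force: 0.0
t6.95 grasp(mm) [579.7 271.6 270.6] close yaw -0.1750 down [ 0.012  0.005 -1.   ] q6 0.53 F [ 0.3  0.5 -0.8] open 84.9 gf 0.0
```

```bash
python3 -m handwheel '[[-0.16,-5.9,0,0,0],[-0.16,-5.9,0,0,0],[-0.16,-5.9,0,0,0],[-0.16,-5.9,0,0,0],[-0.16,-5.9,0,0,0],[0,0,0,0,0]]' >/dev/null; python3 -c "
from h import *
st()"
```

```text
t7.70 grasp(mm) [568.1 -28.5 261.5] close yaw -0.1804 down [-0.    -0.001 -1.   ] q6 0.04 F [ 0.8  0.5 -0.2] open 93.2 gf 0.0
```

```bash
python3 -m handwheel '[[0.1,0.4,-4,0.01,0],[0,0,-4,0,0],[0,0,-4,0,0],[0,0,-1.9,0,0],[0,0,0,0,0],[0,0,0,0,0.6],[0,0,0,0,0.9],[0,0,0,0,1],[0,0,0,0,1],[0,0,0,0,1]]' 30|grep -E "open|grip|force"; python3 -c "
from h import *
st()";python3 -m handwheel '[[0,0,2,0,1],[0,0,4,0,1],[0,0,4,0,1],[0,0,3,0,1],[0,0,0,0,1],[0,0,0,0,1]]' 35 >/dev/null; python3 -c "
from h import *
st()
im=read_camera('side');cv2.imwrite('pics/s3.png',im[:,:,::-1])"
```

```text
force: [-0.1, 0.3, 4.1]
opening: 0.0542
gripper_force: 29.3
t8.95 grasp(mm) [569.9 -20.6 123.4] close yaw -0.1651 down [ 0.001 -0.    -1.   ] q6 0.04 F [-0.1  0.3  4.1] open 54.2 gf 29.3
t9.70 grasp(mm) [568.9 -20.5 251.4] close yaw -0.1650 down [-0.002  0.    -1.   ] q6 0.04 F [ 1.  0. -4.] open 52.7 gf 34.5
```

View pics/s3.png

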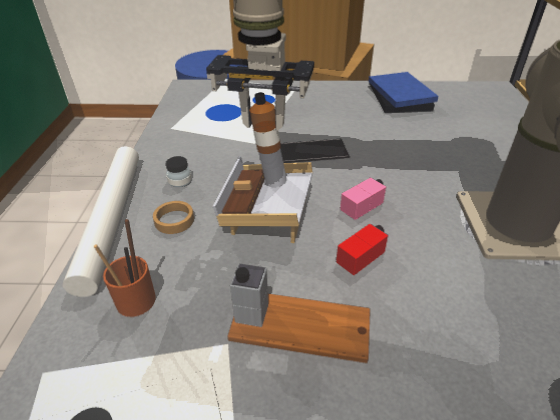

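```bash
python3 -m handwheel '[[-1.32,5.08,0,0,1],[-1.32,5.08,0,0,1],[-1.32,5.08,0,0,1],[-1.32,5.08,0,0,1],[-1.32,5.08,0,0,1],[-1.32,5.08,0,0,1],[0,0,-5,0,1],[0,0,-5,0,1],[0,0,-4.5,0,1],[0,0,0,0,1]]' 55 >/dev/null; python3 -m handwheel '[[0,0,0,0,1],[0,0,-0.5,0,1],[0,0,0,0,1]]'; python3 -c "
from h import *
st()"
```

```text
t: 11.38
tool_pos: [0.4909, 0.2844, 0.2711]
orientation: [2.397, 2.03, 0.003]
force: [0.5, 0.5, -3.4]
opening: 0.0517
gripper_force: 54.8
t11.38 grasp(mm) [491.2 284.5 104.1] close yaw -0.1651 down [ 0.002  0.001 -1.   ] q6 0.60 F [ 0.5  0.5 -3.4] open 51.7 gf 54.8
```

```bash
python3 -m handwheel '[[0,0,-0.7,0,1],[0,0,0,0,1]]'|grep -E "pos|force:"; for i in 1 2 3 4 ; do python3 -m handwheel '[[0,0,-0.25,0,1],[0,0,0,0,1]]' | grep -E "pos|force:|open"; done
```

```text
tool_pos: [0.4901, 0.2841, 0.2621]
force: [0.8, 0.8, -4.6]
gripper_force: 54.8
tool_pos: [0.4903, 0.2842, 0.2599]
force: [0.5, -0.3, -3.0]
opening: 0.0515
gripper_force: 54.8
tool_pos: [0.4903, 0.2842, 0.2575]
force: [0.1, 0.6, -3.5]
opening: 0.0513
gripper_force: 54.8
tool_pos: [0.4905, 0.2843, 0.2552]
force: [-0.0, -0.3, -3.2]
opening: 0.0518
gripper_force: 54.8
tool_pos: [0.4906, 0.2848, 0.2547]
force: [-6.4, 0.2, 11.3]
opening: 0.0515
gripper_force: 55.0
```

```bash
python3 -m handwheel '[[0,0,0.1,0,1],[0,0,0,0,1],[0,0,0,0,0.35],[0,0,0,0,0.2],[0,0,0,0,0.15],[0,0,0,0,0.15],[0,0,0,0,0.15]]' 8; python3 -m handwheel '[[0,0,1,0,0.15],[0,0,4,0,0.15],[0,0,6,0,0.15],[0,0,6,0,0],[0,0,0,0,0],[0,0,0,0,0]]'>/dev/null; python3 -c "
from h import *
st()"
```

```text
t: 13.5
tool_pos: [0.4905, 0.2842, 0.2537]
orientation: [2.397, 2.031, 0.0]
force: [0.0, -0.3, -1.0]
opening: 0.0789
gripper_force: 0.0
t14.25 grasp(mm) [490.4 284.3 257.1] close yaw -0.1649 down [ 0.001  0.    -1.   ] q6 0.60 F [-0.5  0.3 -0.9] open 93.0 gf 0.0
```

```bash
python3 -m handwheel '[[1.15,-6.1,0,0,0],[1.15,-6.1,0,0,0],[1.15,-6.1,0,0,0],[1.15,-6.1,0,0,0],[1.15,-6.1,0,0,0],[1.15,-6.1,0,0,0],[0,0,0,0,0],[0,0,0,0,0],[0,0,0,0,0]]' >/dev/null; python3 -c "
from h import *
st();im=read_camera('wrist');cv2.imwrite('pics/w4.png',im[:,:,::-1])"
```

```text
t15.38 grasp(mm) [559.  -80.3 255.9] close yaw -0.1633 down [-0.001  0.001 -1.   ] q6 -0.07 F [0.3 1.1 0.1] open 93.2 gf 0.0
```

View pics/w4.png

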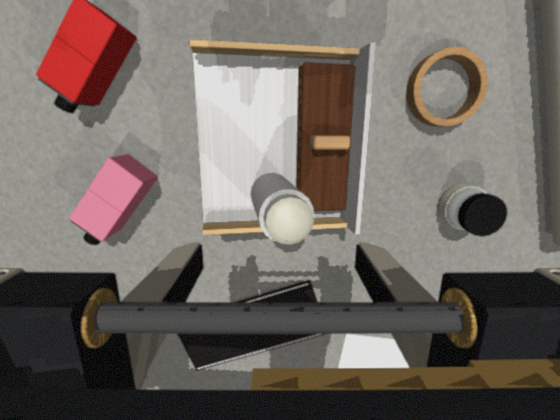

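```bash
python3 -c "
from h import *
c=get_calibration('wrist');o=np.array([555.5,-22.2]);a=-.1693;Rm=np.array([[np.cos(a),-np.sin(a)],[np.sin(a),np.cos(a)]])
for n,p,z in (('grip',(331.5,142),88),('gripL',(314,143),91),('gripR',(349,142),84),('box TL',(301,64),73),('box TR',(353,66),63.5),('box BL',(297,211),73),('box BR',(347,212),63.5),('can cap',(290,220),171.5)):
  w=onz(p,c,z/1e3)[0]*1e3;print(n,w[:2].round(1),'rack',((w[:2]-o)@Rm).round(1))
print(rk(61,0,44),rk(2,0,118))
"; python3 -m handwheel '[[0,-0.1,-4,-0.006,0],[0,0,-4,0,0],[0,0,-4,0,0],[0,0,-1,0,0],[0,0,0,0,0],[0,0,0,0,0.6],[0,0,0,0,0.9],[0,0,0,0,1],[0,0,0,0,1],[0,0,0,0,1]]' 30|grep -E "open|grip|force"; python3 -c "
from h import *
st()";python3 -m handwheel '[[0,0,2,0,1],[0,0,4,0,1],[0,0,4,0,1],[0,0,3,0,1],[0,0,0,0,1],[0,0,0,0,1]]' 50 >/dev/null; python3 -c "
from h import *
st()"
```

```text
grip [622.4 -29.7] rack [67.2  3.9]
gripL [604.  -27.6] rack [48.7  2.9]
gripR [641.3 -33. ] rack [86.4  3.8]
box TL [603.2  51.7] rack [34.6 80.8]
box TR [657.9  42.6] rack [90.  81.2]
box BL [ 576.3 -102.1] rack [ 34.  -75.3]
box BR [ 635.3 -115.8] rack [ 94.4 -78.8]
can cap [568.  -80.1] rack [ 22.1 -54.9]
[67.56469414  0.         88.04560645] [ 21.93468672   0.         170.9606378 ]
force: [-1.4, 0.7, 4.6]
opening: 0.0546
gripper_force: 30.4
t16.68 grasp(mm) [559.5 -82.9 127.4] close yaw -0.1711 down [ 0. -0. -1.] q6 -0.07 F [-1.4  0.7  4.6] open 54.6 gf 30.4
t17.43 grasp(mm) [558.8 -82.7 255.5] close yaw -0.1710 down [-0.002  0.    -1.   ] q6 -0.07 F [-0.  -0.3 -2.4] open 53.8 gf 50.2
```

```bash
python3 -m handwheel '[[-2.22,5.42,0,0,1],[-2.22,5.42,0,0,1],[-2.22,5.42,0,0,1],[-2.22,5.42,0,0,1],[-2.22,5.42,0,0,1],[-2.22,5.42,0,0,1],[-2.22,5.42,0,0,1],[0,0,-5,0,1],[0,0,-5,0,1],[0,0,-5,0,1]]' >/dev/null; python3 -m handwheel '[[0,0,0,0,1],[0,0,0,0,1]]'|grep -E "pos|force:|open"; for i in 1 2 3 ; do python3 -m handwheel '[[0,0,-0.3,0,1],[0,0,0,0,1]]' | grep -E "pos|force:|open"; done
```

```text
tool_pos: [0.4042, 0.2967, 0.2746]
force: [0.8, -0.3, -2.9]
opening: 0.0494
gripper_force: 50.0
tool_pos: [0.4046, 0.2969, 0.2723]
force: [-0.3, -0.7, -3.8]
opening: 0.0496
gripper_force: 50.0
tool_pos: [0.404, 0.2966, 0.2677]
force: [-0.0, -0.4, -2.7]
opening: 0.0493
gripper_force: 50.0
tool_pos: [0.4038, 0.2966, 0.2643]
force: [-0.4, 0.1, -3.1]
opening: 0.0497
gripper_force: 50.0
```

Now upright, with the opening at 49.5 mm.

```bash
for i in 1 2 3 4; do python3 -m handwheel '[[0,0,-0.2,0,1],[0,0,0,0,1]]' | grep -E "pos|force:"; done
```

```text
tool_pos: [0.4039, 0.2966, 0.2625]
force: [0.2, -0.2, -2.9]
gripper_force: 50.0
tool_pos: [0.4039, 0.2966, 0.2605]
force: [-0.3, 0.6, -3.1]
gripper_force: 50.0
tool_pos: [0.4042, 0.2968, 0.2599]
force: [-3.6, -3.6, 8.1]
gripper_force: 50.0
tool_pos: [0.4043, 0.2969, 0.2598]
force: [-11.3, -7.6, 26.4]
gripper_force: 50.0
```

```bash
python3 -m handwheel '[[0,0,0.25,0,1],[0,0,0,0,1],[0,0,0,0,0.35],[0,0,0,0,0.2],[0,0,0,0,0.15],[0,0,0,0,0.15],[0,0,0,0,0.15]]' 8|grep -E "open|force:"; python3 -m handwheel '[[0,0,1,0,0.15],[0,0,4,0,0.15],[0,0,6,0,0.15],[0,0,6,0,0],[0,0,0,0,0],[0,0,0,0,0]]'>/dev/null; python3 -c "
from h import *
st();im=read_camera('side');cv2.imwrite('pics/s5.png',im[:,:,::-1])"
```

```text
force: [0.1, -0.3, 0.9]
opening: 0.0789
gripper_force: 0.0
t22.30 grasp(mm) [404.  296.7 262.5] close yaw -0.1710 down [ 0.001  0.    -1.   ] q6 0.70 F [ 0.3  0.5 -0.4] open 93.3 gf 0.0
```

View pics/s5.png

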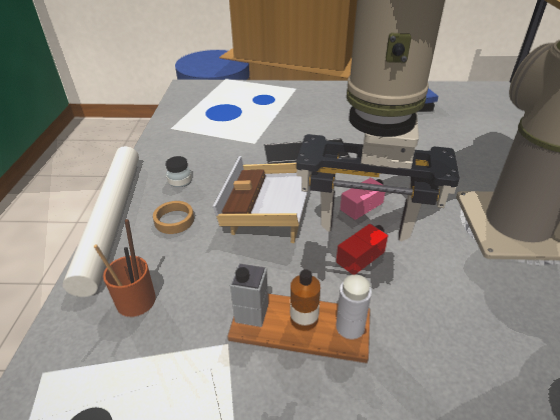

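All three stand upright on the board: tin (250,298), bottle (305,300), can (354,307). Next I grasp the pastel box by its grip.

```bash
python3 -m handwheel '[[2.72,-4.08,0,0.1747,0],[2.72,-4.08,0,0.1747,0],[2.72,-4.08,0,0.1747,0],[2.72,-4.08,0,0.1747,0],[2.72,-4.08,0,0.1747,0],[2.72,-4.08,0,0.1747,0],[2.72,-4.08,0,0.1747,0],[2.72,-4.08,0,0.1747,0],[0,0,0,0.1747,0.3],[0,0,0,0,0.3]]' >/dev/null; python3 -m handwheel '[[0,0,-3,0,0.4],[0,0,-3,0,0.4],[0,0,-3,0,0.4],[0,0,0,0,0.4],[0,0,0,0,0.4]]'>/dev/null;python3 -c "
from h import *
st()"
```

```text
t24.23 grasp(mm) [621.7 -29.3 173.1] close yaw 1.4001 down [ 0. -0. -1.] q6 -1.53 F [-0.2  0.6 -0.7] open 55.7 gf 0.0
```

```bash
python3 -m handwheel '[[0,-0.05,-3,0,0.4],[0,0,-3,0,0.4],[0,0,-1.5,0,0.4],[0,0,-0.6,0,0.4],[0,0,0,0,0.4],[0,0,0,0,0.4]]'|grep force:;python3 -c "
from h import *
st()"; python3 -m handwheel '[[0,0,0,0,0.7],[0,0,0,0,0.9],[0,0,0,0,1],[0,0,0,0,1],[0,0,0,0,1],[0,0,0,0,1]]' 25; python3 -c "
from h import *
st()"
```

```text
force: [-0.2, -0.4, 0.0]
gripper_force: 0.0
t24.98 grasp(mm) [622.6 -30.4  92.7] close yaw 1.4011 down [ 0.002 -0.    -1.   ] q6 -1.53 F [-0.2 -0.4  0. ] open 55.9 gf 0.0
t: 25.72
tool_pos: [0.6216, -0.0302, 0.2582]
orientation: [-0.266, -3.13, -0.0]
force: [0.3, 0.0, 0.3]
opening: 0.0138
gripper_force: 25.0
t25.73 grasp(mm) [621.6 -30.2  91.2] close yaw 1.4013 down [ 0.  0. -1.] q6 -1.53 F [0.3 0.  0.3] open 13.8 gf 25.0
```

```bash
python3 -m handwheel '[[0,0,0,0,1],[0,0,2,0,1],[0,0,3,0,1],[0,0,4,0,1],[0,0,3,0,1],[0,0,0,0,1],[0,0,0,0,1]]' 45 >/dev/null; python3 -c "
from h import *
st()
im=cv2.imread('pics/top0.png');c=get_calibration('top');g=cv2.cvtColor(im,6)
for th in (45,55,70):
    k=np.zeros_like(g);k[170:305,370:462]=(g[170:305,370:462]<th)*255
    for K in (3,9):
        kk=cv2.morphologyEx(k,cv2.MORPH_CLOSE,np.ones((K,K)));q=max(cv2.findContours(kk,0,2)[0],key=cv2.contourArea)
        r=cv2.minAreaRect((onz(q.reshape(-1,2).astype(float),c,.004)[:,:2]*1e3).astype(np.float32));print(th,K,np.round(r[0],1),np.round(r[1],1),round(r[2],2))
im=read_camera('wrist');cv2.imwrite('pics/w6.png',im[:,:,::-1])
"
```

```text
t26.60 grasp(mm) [621.  -30.2 210.1] close yaw 1.4012 down [-0.001  0.    -1.   ] q6 -1.53 F [-0.5 -0.3 -2.9] open 13.3 gf 45.0
45 3 [ 475.7 -300.1] [224.4  82.5] 9.49
45 9 [ 475.7 -300.1] [224.4  82.5] 9.49
55 3 [ 476.  -299.4] [225.9  85.4] 9.48
55 9 [ 476.  -299.4] [225.9  85.4] 9.48
70 3 [ 475.6 -299.2] [227.5  93.3] 9.5
70 9 [ 475.6 -299.2] [227.5  93.3] 9.5
```

View pics/w6.png

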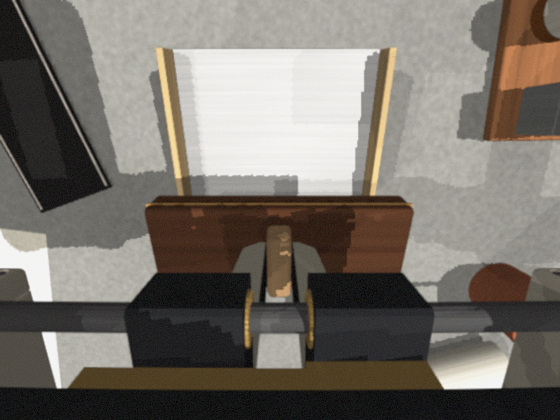

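```bash
python3 -m handwheel '[[-2.08,-3.85,0,-0.1765,1],[-2.08,-3.85,0,-0.1765,1],[-2.08,-3.85,0,-0.1765,1],[-2.08,-3.85,0,-0.1765,1],[-2.08,-3.85,0,-0.1765,1],[-2.08,-3.85,0,-0.1765,1],[-2.08,-3.85,0,-0.1765,1],[0,0,-3,0,1],[0,0,0,0,1],[0,0,0,0,1]]' >/dev/null; python3 -m handwheel '[[0,0,-4,0,1],[0,0,-4,0,1],[0,0,-2.5,0,1],[0,0,0,0,1],[0,0,0,0,1]]'>/dev/null;python3 -c "
from h import *
st()"
```

```text
t28.52 grasp(mm) [ 477.3 -300.2   78.2] close yaw 0.1666 down [ 0.002 -0.002 -1.   ] q6 -0.82 F [ 1.   0.  -2.6] open 13.6 gf 45.0
```

```bash
python3 -m handwheel '[[-0.1,0.05,-1,0,1],[0,0,-0.7,0,1],[0,0,0,0,1],[0,0,0,0,1]]' 25|grep -E "pos|force:"; for i in 1 2 3 4 5; do python3 -m handwheel '[[0,0,-0.25,0,1],[0,0,0,0,1]]' | grep -E "pos|force:"; done
```

```text
tool_pos: [0.475, -0.2993, 0.2263]
force: [-0.8, -0.3, -2.9]
gripper_force: 25.0
tool_pos: [0.475, -0.2992, 0.2236]
force: [-0.6, 0.8, -3.2]
gripper_force: 25.0
tool_pos: [0.4752, -0.2993, 0.222]
force: [-2.8, 2.1, 4.1]
gripper_force: 25.0
tool_pos: [0.4753, -0.2991, 0.2209]
force: [-8.7, 8.1, 19.3]
gripper_force: 25.0
tool_pos: [0.4753, -0.299, 0.2186]
force: [-10.8, 10.4, 21.2]
gripper_force: 25.0
tool_pos: [0.4752, -0.299, 0.2161]
force: [-9.5, 8.9, 22.3]
gripper_force: 25.0
```

```bash
python3 -m handwheel '[[0,0,0.3,0,1],[0,0,0,0,1],[0,0,0,0,0.85],[0,0,0,0,0.7],[0,0,0,0,0.6],[0,0,0,0,0.6],[0,0,0,0,0.6]]' 8|grep -E "pos|open|force:"; python3 -m handwheel '[[0,0,1,0,0.6],[0,0,4,0,0.6],[0,0,6,0,0.6],[0,0,6,0,0],[0,4,2,0,0],[0,6,0,0,0],[0,6,0,0,0],[0,6,0,0,0],[0,0,0,0,0],[0,0,0,0,0]]'>/dev/null; python3 -c "
from h import *
st()
c=get_calibration('top');im=read_camera('top');cv2.imwrite('pics/t7.png',cv2.resize(im[:,80:],None,fx=1.4,fy=1.4)[:,:,::-1]);im=read_camera('side');cv2.imwrite('pics/s7.png',cv2.resize(im[100:240,180:380],None,fx=4,fy=4)[:,:,::-1])"
```

```text
tool_pos: [0.4751, -0.2993, 0.2168]
force: [0.3, -0.4, -0.2]
opening: 0.0372
gripper_force: 0.0
t32.40 grasp(mm) [475.2 -79.5 240.4] close yaw 0.1668 down [ 0.001 -0.001 -1.   ] q6 -0.44 F [ 0.3 -0.5 -0.5] open 92.9 gf 0.0
```

View pics/t7.png

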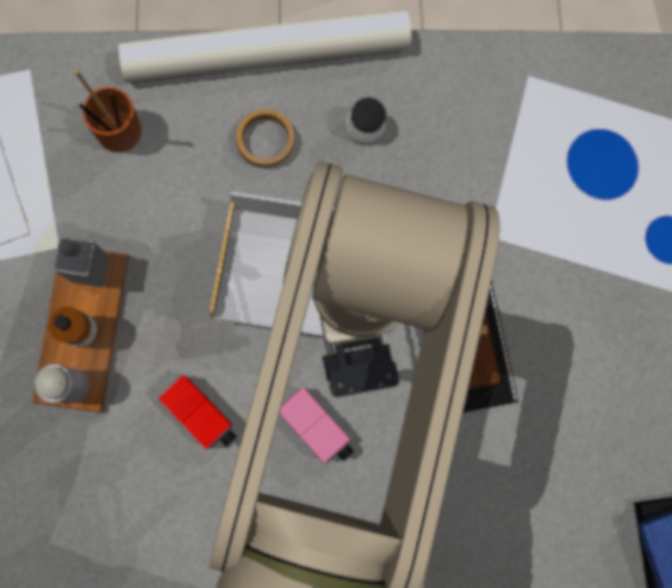

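View pics/s7.png

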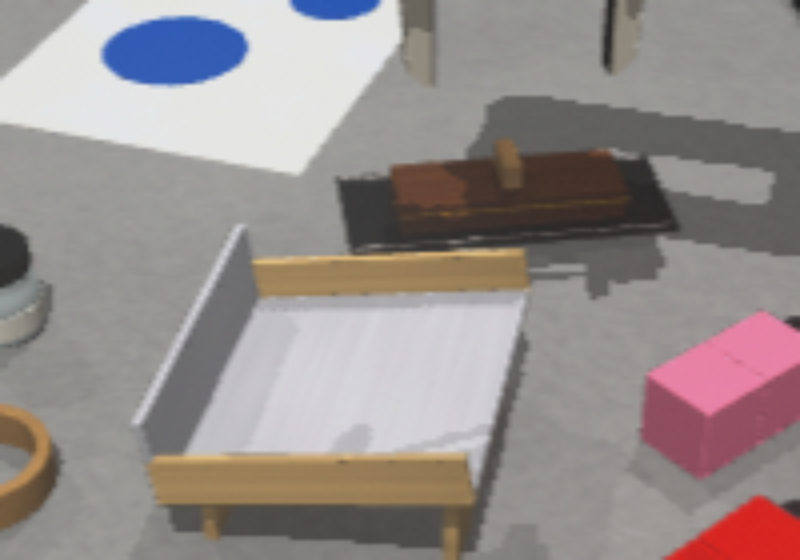

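```bash
python3 -m handwheel '[[-1.02,5.37,0,-0.0483,0.15],[-1.02,5.37,0,-0.0483,0.15],[-1.02,5.37,0,-0.0483,0.15],[-1.02,5.37,0,-0.0483,0.15],[-1.02,5.37,0,-0.0483,0.15],[-1.02,5.37,0,-0.0483,0.15],[-1.02,5.37,0,-0.0483,0.15],[0,0,0,0,0.15],[0,0,0,0,0.15]]' >/dev/null; python3 -c "
from h import *
st()
c=get_calibration('top');im=read_camera('top')[:,:,::-1];cv2.imwrite('pics/t8.png',im);hsv=cv2.cvtColor(im,40)
k=np.zeros(im.shape[:2],np.uint8);k[170:305,370:462]=((hsv[...,1]>100)&(hsv[...,2]>40)&(hsv[...,0]<25))[170:305,370:462]*255
q=max(cv2.findContours(k,0,2)[0],key=cv2.contourArea)
r=cv2.minAreaRect((onz(q.reshape(-1,2).astype(float),c,.028)[:,:2]*1e3).astype(np.float32));print('box',np.round(r[0],1),np.round(r[1],1),r[2])
"
```

```text
t33.62 grasp(mm) [404.3 295.6 239.4] close yaw -0.1729 down [-0.    -0.001 -1.   ] q6 0.70 F [ 0.6 -0.5 -0.7] open 79.2 gf 0.0
box [ 473.7 -291.6] [162.6  63.6] 9.608558654785156
```

```bash
python3 -c "
import cv2
im=cv2.imread('pics/t8.png');cv2.imwrite('pics/t8c.png',cv2.resize(im[175:300,375:460],None,fx=4.8,fy=4.8,interpolation=2))"
```

```text
(no output)
```

View pics/t8c.png

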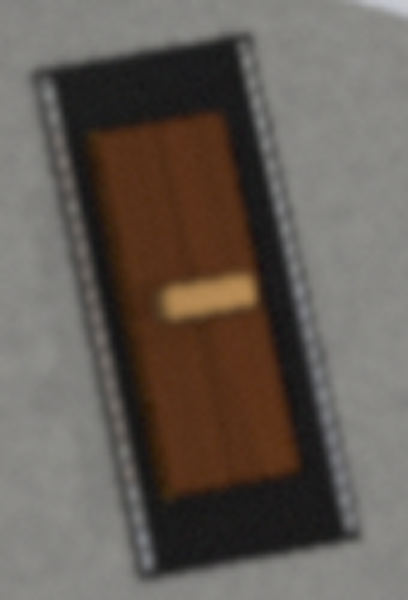

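```bash
python3 -c "
from h import *
c=get_calibration('top');f=lambda p:np.array(p)/4.8+[375-.4,175-.4]
for n,q,z in(('lid',[(90,132),(222,113),(300,470),(162,497)],.028),('mat',[(35,75),(250,35),(358,538),(143,577)],.004)):
  w=onz(f(q),c,z)[:,:2]*1e3;print(n,w.mean(0).round(1),np.linalg.norm(np.diff(w,axis=0),axis=1).round(0),np.degrees(np.arctan2(*(w[0]-w[3])[::-1])),np.degrees(np.arctan2(*(w[1]-w[2])[::-1])))
"
```

```text
lid [ 474.  -291.7] [ 59. 158.  61.] 8.599834463997526 9.378159952199114
mat [ 475.7 -299.7] [100. 227.  97.] 9.720797077543898 9.03796088620184
```

The box lies about 7 mm off the middle towards +y, so I'll mend that: regrip it by the grip, lift it slightly and shift it.

```bash
python3 -m handwheel '[[0.71,-5.95,0,0.034,0.5],[0.71,-5.95,0,0.034,0.5],[0.71,-5.95,0,0.034,0.5],[0.71,-5.95,0,0.034,0.5],[0.71,-5.95,0,0.034,0.5],[0.71,-5.95,0,0.034,0.5],[0.71,-5.95,0,0.034,0.5],[0.71,-5.95,0,0.034,0.5],[0.71,-5.95,0,0.034,0.5],[0.71,-5.95,0,0.034,0.5]]' >/dev/null; python3 -m handwheel '[[0,0,0,0,0.5],[0,0,-6,0,0.5],[0,0,-6,0,0.5],[0,0,-4,0,0.5],[0,0,0,0,0.5],[0,0,0,0,0.5]]'>/dev/null; python3 -c "
from h import *
st()"
```

```text
t35.67 grasp(mm) [ 475.2 -299.3   82. ] close yaw 0.1670 down [ 0.002 -0.001 -1.   ] q6 -0.82 F [-0.4 -0.1  0.3] open 46.6 gf 0.0
```

```bash
python3 -m handwheel '[[0,0,-2,0,0.5],[0,0,-1,0,0.5],[0,0,0,0,0.5],[0,0,0,0,0.8],[0,0,0,0,1],[0,0,0,0,1],[0,0,0,0,1],[0,0,0,0,1]]' 20 >/dev/null; python3 -c "
from h import *
st()";  python3 -m handwheel '[[0,0,0.6,0,1],[0,0,0,0,1],[0.15,-0.65,0,0,1],[0,0,0,0,1],[0,0,-0.3,0,1],[0,0,-0.3,0,1],[0,0,0,0,1]]' ; python3 -c "
from h import *
st()"
```

```text
t36.67 grasp(mm) [ 474.8 -298.5   50. ] close yaw 0.1677 down [ 0. -0. -1.] q6 -0.82 F [-0.3  0.   1.4] open 13.7 gf 20.0
t: 37.55
tool_pos: [0.4761, -0.3048, 0.217]
orientation: [-2.027, -2.4, 0.0]
force: [-2.7, 1.3, 2.9]
opening: 0.0136
gripper_force: 20.0
t37.55 grasp(mm) [ 476.  -304.8   50. ] close yaw 0.1678 down [-0.  0. -1.] q6 -0.83 F [-2.7  1.3  2.9] open 13.6 gf 20.0
```

```bash
python3 -m handwheel '[[0,0,0,0,0.85],[0,0,0,0,0.6],[0,0,0,0,0.6],[0,0,0,0,0.6],[0,0,1,0,0.6],[0,0,6,0,0.6],[0,0,6,0,0.3],[0,0,6,0,0.15]]' 8 >/dev/null; python3 -m handwheel '[[-0.72,6.01,0,-0.034,0.15],[-0.72,6.01,0,-0.034,0.15],[-0.72,6.01,0,-0.034,0.15],[-0.72,6.01,0,-0.034,0.15],[-0.72,6.01,0,-0.034,0.15],[-0.72,6.01,0,-0.034,0.15],[-0.72,6.01,0,-0.034,0.15],[-0.72,6.01,0,-0.034,0.15],[-0.72,6.01,0,-0.034,0.15],[-0.72,6.01,0,-0.034,0.15]]' >/dev/null; python3 -m handwheel '[[0,0,0,0,0.15],[0,0,0,0,0.15]]' >/dev/null
python3 -c "
from h import *
st()
c=get_calibration('top');im=read_camera('top')[:,:,::-1];cv2.imwrite('pics/t9.png',im);hsv=cv2.cvtColor(im,40)
k=np.zeros(im.shape[:2],np.uint8);k[170:305,370:462]=((hsv[...,1]>100)&(hsv[...,2]>40)&(hsv[...,0]<25))[170:305,370:462]*255
q=max(cv2.findContours(k,0,2)[0],key=cv2.contourArea)
r=cv2.minAreaRect((onz(q.reshape(-1,2).astype(float),c,.028)[:,:2]*1e3).astype(np.float32));print('box',np.round(r[0],1),np.round(r[1],1),r[2])
"
```

```text
t40.05 grasp(mm) [404.  296.  240.1] close yaw -0.1709 down [ 0. -0. -1.] q6 0.70 F [-0.7  0.2  0.1] open 79.2 gf 0.0
box [ 475.1 -297.7] [163.3  63.6] 9.543404579162598
```

Box now at (475,−298), within ~2 mm of the mat middle. Next: grip the can again.

```bash
python3 -m handwheel '[[0,0.05,-5,0,0.15],[0,0,-5,0,0.15],[0,0,-4.6,0,0.15],[0,0,0,0,0.15],[0,0,0,0,0.15],[0,0,0,0,0.5],[0,0,0,0,0.8],[0,0,0,0,1],[0,0,0,0,1],[0,0,0,0,1]]' 30 |grep -E "pos|open|force:"; python3 -m handwheel '[[0,0,2,0,1],[0,0,5,0,1],[0,0,5,0,1],[0,0,4,0,1],[0,0,0,0,1],[0,0,0,0,1]]'>/dev/null;  python3 -c "
from h import *
st()"
```

```text
tool_pos: [0.4043, 0.2969, 0.2614]
force: [-1.5, -0.4, 5.7]
opening: 0.0495
gripper_force: 30.0
t42.10 grasp(mm) [403.4 296.3 251.7] close yaw -0.1723 down [-0.002 -0.001 -1.   ] q6 0.70 F [ 0.   1.  -3.5] open 50.0 gf 30.0
```

```bash
python3 -m handwheel '[[2.8,-5.52,0,0,1],[2.8,-5.52,0,0,1],[2.8,-5.52,0,0,1],[2.8,-5.52,0,0,1],[2.8,-5.52,0,0,1],[2.8,-5.52,0,0,1],[2.8,-5.52,0,0,1],[0,0,0,0,1],[0,0,0,0,1]]' >/dev/null;  python3 -m handwheel '[[0,0,-5,0,1],[0,0,-5,0,1],[0,0,-1.5,0,1],[0,0,0,0,1],[0,0,0,0,1]]'>/dev/null;  python3 -c "
from h import *
st()"
```

```text
t43.85 grasp(mm) [601.6 -89.7 141.5] close yaw -0.1717 down [ 0.004 -0.001 -1.   ] q6 -0.06 F [-0.1 -0.4 -2.5] open 49.7 gf 30.0
```

```bash
python3 -m handwheel '[[0,0,-0.6,0,1],[0,0,0,0,1],[0,0,0,0,1]]'|grep -E "pos|force:"; for i in 1 2 3 4; do python3 -m handwheel '[[0,0,-0.25,0,1],[0,0,0,0,1]]' | grep -E "pos|force:"; done
```

```text
tool_pos: [0.6002, -0.0898, 0.3]
force: [-0.3, 0.3, -2.1]
gripper_force: 30.0
tool_pos: [0.6, -0.0897, 0.2969]
force: [-0.5, 0.3, -2.1]
gripper_force: 30.0
tool_pos: [0.6002, -0.0898, 0.2951]
force: [-0.5, -0.6, 0.6]
gripper_force: 30.0
tool_pos: [0.6003, -0.0898, 0.2947]
force: [-6.3, 1.3, 14.6]
gripper_force: 30.1
tool_pos: [0.6008, -0.09, 0.294]
force: [-8.9, 1.0, 23.5]
gripper_force: 30.2
```

```bash
python3 -m handwheel '[[0,0,0.3,0,1],[0.3,-0.05,-0.05,0,1],[0.3,-0.05,-0.05,0,1],[0,0,0,0,1]]'|grep -E "pos|force:"; for i in 1 2 3; do python3 -m handwheel '[[0.2,-0.034,-0.034,0,1],[0,0,0,0,1]]' | grep -E "pos|force:"; done
```

```text
tool_pos: [0.6063, -0.0908, 0.2933]
force: [-5.6, 1.0, 12.9]
gripper_force: 30.1
tool_pos: [0.6081, -0.0911, 0.293]
force: [-6.8, 0.9, 13.3]
gripper_force: 30.1
tool_pos: [0.6101, -0.0915, 0.2926]
force: [-7.7, 1.6, 13.3]
gripper_force: 30.1
tool_pos: [0.6121, -0.0918, 0.2923]
force: [-6.8, 1.3, 13.9]
gripper_force: 30.1
```

```bash
for i in 1 2 3; do python3 -m handwheel '[[0.2,-0.034,-0.034,0,1],[0,0,0,0,1]]' | grep -E "pos|force:"; done
```

```text
tool_pos: [0.614, -0.0921, 0.2919]
force: [-7.7, 1.0, 15.3]
gripper_force: 30.1
tool_pos: [0.6152, -0.0923, 0.2918]
force: [-15.4, 3.1, 22.4]
gripper_force: 30.2
tool_pos: [0.6163, -0.0925, 0.2916]
force: [-23.9, 3.3, 28.2]
gripper_force: 30.4
```

```bash
python3 -m handwheel '[[-0.1,0.02,0.25,0,1],[0,0,0,0,1],[0,0,0,0,0.7],[0,0,0,0,0.4],[0,0,0,0,0],[0,0,0,0,0],[0,0,0,0,0],[0,0,0,0,0]]' 8|grep -E "pos|open|force:"
python3 -c "
from h import *
st();im=read_camera('side');cv2.imwrite('pics/s10.png',cv2.resize(im[80:240,180:380],None,fx=3.5,fy=3.5)[:,:,::-1])"
```

```text
tool_pos: [0.6172, -0.0926, 0.2922]
force: [0.6, -0.2, 0.2]
opening: 0.0904
gripper_force: 0.0
t48.23 grasp(mm) [617.2 -92.6 125.2] close yaw -0.1723 down [ 0. -0. -1.] q6 -0.06 F [ 0.6 -0.2  0.2] open 90.4 gf 0.0
```

View pics/s10.png

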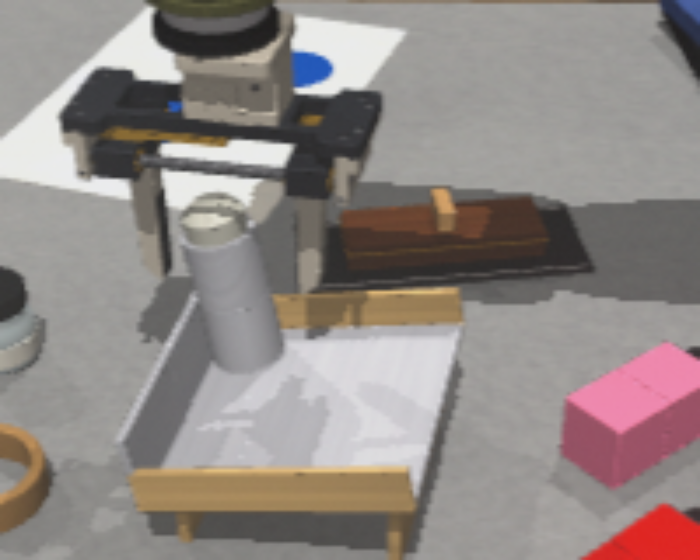

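```bash
python3 -m handwheel '[[0,0,2,0,0],[0,0,5,0,0],[0,0,6,0,0.15],[-1.81,5.38,0,0.001,0.15],[-1.81,5.38,0,0.001,0.15],[-1.81,5.38,0,0.001,0.15],[-1.81,5.38,0,0.001,0.15],[-1.81,5.38,0,0.001,0.15],[-1.81,5.38,0,0.001,0.15],[-1.81,5.38,0,0.001,0.15]]' >/dev/null; python3 -m handwheel '[[0,0,0,0,0.15],[0,0,0,0,0.15]]' >/dev/null
python3 -c "
from h import *
st()
im=read_camera('top')[:,:,::-1];cv2.imwrite('pics/t11.png',im);c=get_calibration('top');hsv=cv2.cvtColor(im,40)
k=np.zeros(im.shape[:2],np.uint8);k[150:200,290:350]=((hsv[...,2]>170)&(hsv[...,1]>18)&(hsv[...,0]<40))[150:200,290:350]*255
q=max(cv2.findContours(k,0,2)[0],key=cv2.contourArea);e=cv2.boundingRect(q);m=cv2.moments(q);p=(m['m10']/m['m00'],m['m01']/m['m00']);print(e,p)
o=np.array([555.5,-22.2]);a=-.1693;Rm=np.array([[np.cos(a),-np.sin(a)],[np.sin(a),np.cos(a)]])
w=onz(p,c,rk(65,0,112)[2]/1e3)[0]*1e3;print(((w[:2]-o)@Rm).round(1),'expect',rk(65,-58,112))
"
```

```text
t49.77 grasp(mm) [490.7 283.9 256.4] close yaw -0.1644 down [ 0.001  0.    -1.   ] q6 0.60 F [-0.8 -0.   0.3] open 78.7 gf 0.0
(316, 150, 19, 8) (325.90625, 153.33125)
[ 77.1 -63.7] expect [ 83.01143294 -58.         154.3886412 ]
```

```bash
python3 -m handwheel '[[0,0,-6,0,0.15],[0,0,-6,0,0.15],[0,0,-4.4,0,0.15],[0,0,0,0,0.15],[0,0,0,0,0.15],[0,0,0,0,0.5],[0,0,0,0,0.8],[0,0,0,0,1],[0,0,0,0,1],[0,0,0,0,1]]' 30 |grep -E "pos|open|force:"; python3 -m handwheel '[[0,0,2,0,1],[0,0,5,0,1],[0,0,5,0,1],[0,0,4,0,1],[0,0,0,0,1],[0,0,0,0,1]]'>/dev/null;  python3 -c "
from h import *
st()"
```

```text
tool_pos: [0.4904, 0.2844, 0.259]
force: [-4.7, 0.1, 7.4]
opening: 0.0511
gripper_force: 29.6
t51.83 grasp(mm) [490.  283.7 250.1] close yaw -0.1654 down [-0.001 -0.001 -1.   ] q6 0.60 F [ 0.3 -1.  -4.8] open 51.3 gf 29.4
```

```bash
python3 -m handwheel '[[2,-5.19,0,0,1],[2,-5.19,0,0,1],[2,-5.19,0,0,1],[2,-5.19,0,0,1],[2,-5.19,0,0,1],[2,-5.19,0,0,1],[0,0,0,0,1],[0,0,0,0,1]]' >/dev/null;  python3 -m handwheel '[[0,0,-5,0,1],[0,0,-5,0,1],[0,0,-1.8,0,1],[0,0,0,0,1],[0,0,0,0,1],[0,0,0,0,1]]'>/dev/null;  python3 -c "
from h import *
st()";  for i in 1 2 3 4; do python3 -m handwheel '[[0,0,-0.25,0,1],[0,0,0,0,1]]' | grep -E "pos|force:"; done
```

```text
t53.58 grasp(mm) [612.  -27.5 135.9] close yaw -0.1651 down [ 0.004 -0.001 -1.   ] q6 0.04 F [-0.7  0.1 -3.5] open 50.0 gf 29.9
tool_pos: [0.6104, -0.0275, 0.2979]
force: [-0.0, -0.0, -3.1]
gripper_force: 29.9
tool_pos: [0.6103, -0.0274, 0.2948]
force: [0.1, 0.1, -3.6]
gripper_force: 29.9
tool_pos: [0.6103, -0.0274, 0.2923]
force: [0.5, 0.1, -3.9]
gripper_force: 29.9
tool_pos: [0.6106, -0.0273, 0.2916]
force: [-4.0, 0.1, 6.6]
gripper_force: 30.0
```

Contact is where I expected it. Now I slide the bottle down to the stop.

```bash
python3 -m handwheel '[[0.3,-0.05,-0.05,0,1],[0.3,-0.05,-0.05,0,1],[0.2,-0.034,-0.034,0,1],[0,0,0,0,1]]'|grep -E "pos|force:"; for i in 1 2 3; do python3 -m handwheel '[[0.2,-0.034,-0.034,0,1],[0,0,0,0,1]]' | grep -E "pos|force:"; done
```

```text
tool_pos: [0.6186, -0.0287, 0.2902]
force: [-3.8, 1.1, 4.9]
gripper_force: 30.0
tool_pos: [0.6206, -0.029, 0.2899]
force: [-3.4, -0.4, 6.3]
gripper_force: 30.0
tool_pos: [0.6226, -0.0294, 0.2896]
force: [-4.2, -0.0, 5.7]
gripper_force: 30.0
tool_pos: [0.6245, -0.0297, 0.2892]
force: [-5.0, -0.0, 7.3]
gripper_force: 30.0
```

```bash
for i in 1 2 3; do python3 -m handwheel '[[0.2,-0.034,-0.034,0,1],[0,0,0,0,1]]' | grep -E "pos|force:"; done
```

```text
tool_pos: [0.6257, -0.0298, 0.2891]
force: [-12.3, 1.2, 13.8]
gripper_force: 30.1
tool_pos: [0.6268, -0.03, 0.289]
force: [-20.6, 2.9, 21.2]
gripper_force: 30.3
tool_pos: [0.628, -0.0301, 0.2889]
force: [-29.2, 4.4, 28.2]
gripper_force: 30.4
```

```bash
python3 -m handwheel '[[-0.2,0.03,0.25,0,1],[0,0,0,0,1],[0,0,0,0,0.7],[0,0,0,0,0.4],[0,0,0,0,0],[0,0,0,0,0],[0,0,0,0,0]]' 8 >/dev/null; python3 -c "
from h import *
st()"; python3 -m handwheel '[[0,0,2,0,0],[0,0,5,0,0],[0,0,6,0,0],[-1.04,6.01,0,-0.002,0.1],[-1.04,6.01,0,-0.002,0.1],[-1.04,6.01,0,-0.002,0.1],[-1.04,6.01,0,-0.002,0.1],[-1.04,6.01,0,-0.002,0.1],[0,0,0,0,0.1],[0,0,0,0,0.1]]' >/dev/null
python3 -c "
from h import *
st()"
```

```text
t57.45 grasp(mm) [628.6 -30.6 122.5] close yaw -0.1654 down [ 0. -0. -1.] q6 0.04 F [ 0.4 -0.6  0.7] open 81.2 gf 0.0
t58.70 grasp(mm) [576.6 270.  253.5] close yaw -0.1743 down [ 0.001 -0.    -1.   ] q6 0.53 F [-0.  -0.  -0.3] open 83.4 gf 0.0
```

```bash
python3 -m handwheel '[[0.04,0.05,-6,0,0.1],[0,0,-6,0,0.1],[0,0,-3.9,0,0.1],[0,0,0,0,0.1],[0,0,0,0,0.1],[0,0,0,0,0.5],[0,0,0,0,0.8],[0,0,0,0,1],[0,0,0,0,1],[0,0,0,0,1]]' 30 |grep -E "pos|open|force:"; python3 -m handwheel '[[0,0,2,0,1],[0,0,5,0,1],[0,0,5,0,1],[0,0,4,0,1],[0,0,0,0,1],[0,0,0,0,1]]'>/dev/null;  python3 -c "
from h import *
st()"
```

```text
tool_pos: [0.5769, 0.2706, 0.2607]
force: [0.1, -0.9, 1.9]
opening: 0.0497
gripper_force: 30.0
t60.70 grasp(mm) [576.2 270.3 252.1] close yaw -0.1753 down [-0.002 -0.001 -1.   ] q6 0.53 F [-0.9 -0.4 -3.9] open 50.1 gf 30.0
```

```bash
python3 -m handwheel '[[0.91,-4.99,0,0.001,1],[0.91,-4.99,0,0.001,1],[0.91,-4.99,0,0.001,1],[0.91,-4.99,0,0.001,1],[0.91,-4.99,0,0.001,1],[0,0,0,0,1],[0,0,0,0,1]]' >/dev/null;  python3 -m handwheel '[[0,0,-5,0,1],[0,0,-5,0,1],[0,0,-1.8,0,1],[0,0,0,0,1],[0,0,0,0,1],[0,0,0,0,1]]'>/dev/null;  python3 -c "
from h import *
st()";  for i in 1 2 3 4; do python3 -m handwheel '[[0,0,-0.25,0,1],[0,0,0,0,1]]' | grep -E "pos|force:"; done
```

```text
t62.33 grasp(mm) [624.   21.1 138.1] close yaw -0.1702 down [ 0.004 -0.    -1.   ] q6 0.12 F [ 0.1  0.1 -3.4] open 49.8 gf 30.0
tool_pos: [0.6223, 0.021, 0.3001]
force: [-0.0, 0.1, -3.4]
gripper_force: 30.0
tool_pos: [0.6221, 0.021, 0.2969]
force: [-0.9, -0.1, -3.0]
gripper_force: 30.0
tool_pos: [0.6222, 0.021, 0.2944]
force: [0.5, -0.3, -2.5]
gripper_force: 30.0
tool_pos: [0.6224, 0.021, 0.294]
force: [-4.7, -0.2, 8.6]
gripper_force: 30.0
```

```bash
python3 -m handwheel '[[0.3,-0.05,-0.05,0,1],[0.3,-0.05,-0.05,0,1],[0.2,-0.034,-0.034,0,1],[0,0,0,0,1]]'|grep -E "pos|force:"; for i in 1 2 3; do python3 -m handwheel '[[0.2,-0.034,-0.034,0,1],[0,0,0,0,1]]' | grep -E "pos|force:"; done
```

```text
tool_pos: [0.6305, 0.0198, 0.2925]
force: [-4.4, 0.2, 6.3]
gripper_force: 30.0
tool_pos: [0.6317, 0.0197, 0.2924]
force: [-12.9, 1.3, 13.5]
gripper_force: 30.0
tool_pos: [0.6327, 0.0196, 0.2923]
force: [-21.3, 2.7, 21.0]
gripper_force: 30.0
tool_pos: [0.6338, 0.0195, 0.2923]
force: [-31.4, 3.1, 28.7]
gripper_force: 30.1
```

```bash
python3 -m handwheel '[[-0.25,0.04,0.3,0,1],[0,0,0,0,1],[0,0,0,0,0.7],[0,0,0,0,0.4],[0,0,0,0,0],[0,0,0,0,0],[0,0,0,0,0]]' 8 >/dev/null;  python3 -m handwheel '[[0,0,2,0,0],[0,0,5,0,0],[0,0,6,0,0],[-6,1,0,0,0.5],[-6,1,0,0,1],[0,0,0,0,1],[0,0,0,0,1]]' >/dev/null
python3 -c "
from h import *
st();im=read_camera('side');cv2.imwrite('pics/s12.png',cv2.resize(im[80:240,180:380],None,fx=3.5,fy=3.5)[:,:,::-1])"
```

```text
t66.33 grasp(mm) [514.6  39.1 258. ] close yaw -0.1701 down [ 0.004 -0.    -1.   ] q6 0.15 F [0.2 0.5 0.2] open 57.7 gf 0.0
```

View pics/s12.png

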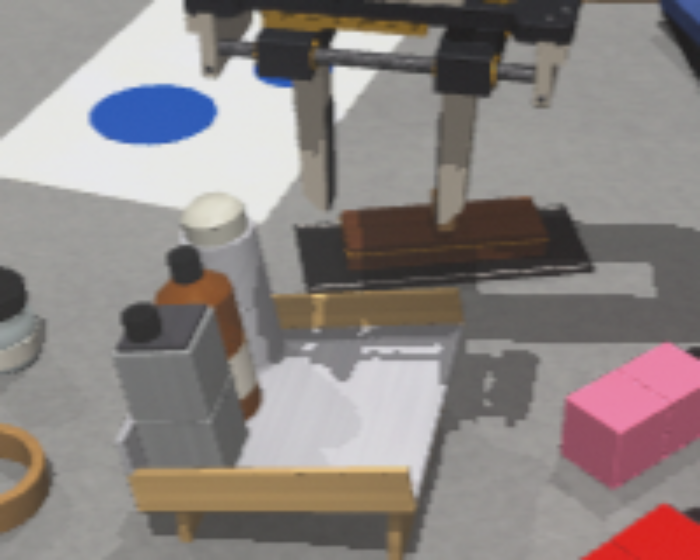

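All three are in order at the stop. To make sure they are seated, I'll push each one gently and low with the closed fingers.

```bash
python3 -m handwheel '[[0,0,-5,0,1],[0,0,-5,0,1],[0,0,-4.8,0,1],[3,-0.4,0,0,1],[3,-0.4,0,0,1],[0,0,0,0,1],[0,0,0,0,1]]' >/dev/null
python3 -c "
from h import *
st()"; python3 -m handwheel '[[0.6,-0.1,0,0,1],[0.6,-0.1,0,0,1],[0,0,0,0,1]]'|grep -E "pos|force:"; for i in 1 2; do python3 -m handwheel '[[0.15,-0.026,0,0,1],[0,0,0,0,1]]' | grep -E "pos|force:"; done
```

```text
t67.25 grasp(mm) [574.2  30.9 107.8] close yaw -0.1706 down [-0.001  0.    -1.   ] q6 0.14 F [ 0.5 -0.4 -0.6] open 0.5 gf 0.0
tool_pos: [0.5861, 0.029, 0.2753]
force: [0.1, -0.5, -0.5]
gripper_force: 0.0
tool_pos: [0.5873, 0.0288, 0.275]
force: [-0.0, 0.2, 0.1]
gripper_force: 0.0
tool_pos: [0.5889, 0.0285, 0.275]
force: [-0.9, -0.9, 0.3]
gripper_force: 0.0
```

```bash
python3 -m handwheel '[[0.3,-0.05,0,0,1],[0,0,0,0,1]]'|grep -E "pos|force:"; for i in 1 2 3; do python3 -m handwheel '[[0.15,-0.026,0,0,1],[0,0,0,0,1]]' | grep -E "pos|force:"; done
```

```text
tool_pos: [0.592, 0.028, 0.275]
force: [-0.2, -0.8, 0.5]
gripper_force: 0.0
tool_pos: [0.5934, 0.0278, 0.2749]
force: [-0.5, 0.0, -0.4]
gripper_force: 0.0
tool_pos: [0.5949, 0.0275, 0.275]
force: [-0.2, -0.2, 0.5]
gripper_force: 0.0
tool_pos: [0.5964, 0.0272, 0.275]
force: [-0.3, 0.1, 0.1]
gripper_force: 0.0
```

```bash
for i in 1 2 3 4; do python3 -m handwheel '[[0.12,-0.02,0,0,1],[0,0,0,0,1]]' | grep -E "pos|force:"|head -2; done
```

```text
tool_pos: [0.5976, 0.0271, 0.275]
force: [0.2, -0.1, -0.2]
tool_pos: [0.5988, 0.0269, 0.275]
force: [-0.5, 0.1, -0.1]
tool_pos: [0.5998, 0.0267, 0.2749]
force: [-1.7, -0.2, 0.7]
tool_pos: [0.6004, 0.0266, 0.2749]
force: [-8.5, 0.9, 5.2]
```

```bash
python3 -m handwheel '[[-1.5,0.26,0,0,1],[-0.94,-5.52,0,0,1],[0.6,-0.1,0,0,1],[0.6,-0.1,0,0,1],[0,0,0,0,1],[0,0,0,0,1]]'|grep -E "pos|force:"|head -2; for i in 1 2 3 4; do python3 -m handwheel '[[0.12,-0.02,0,0,1],[0,0,0,0,1]]' | grep -E "pos|force:"|head -2; done
```

```text
tool_pos: [0.5889, -0.0273, 0.2748]
force: [-0.0, 0.3, -0.2]
tool_pos: [0.5899, -0.028, 0.2749]
force: [-0.2, -0.0, 0.3]
tool_pos: [0.591, -0.0285, 0.2748]
force: [-1.5, 0.3, 0.3]
tool_pos: [0.5917, -0.0286, 0.2748]
force: [-6.7, 0.3, 4.8]
tool_pos: [0.5923, -0.0286, 0.2748]
force: [-13.0, 2.6, 8.6]
```

```bash
python3 -m handwheel '[[-1.8,0.3,0,0,1],[-0.98,-5.72,0,0,1],[0.6,-0.1,0,0,1],[0.6,-0.1,0,0,1],[0,0,0,0,1],[0,0,0,0,1]]'|grep -E "pos|force:"|head -2; for i in 1 2 3 4; do python3 -m handwheel '[[0.12,-0.02,0,0,1],[0,0,0,0,1]]' | grep -E "pos|force:"|head -2; done
```

```text
tool_pos: [0.5779, -0.0843, 0.2748]
force: [-0.2, 0.6, -0.1]
tool_pos: [0.579, -0.085, 0.2749]
force: [-0.2, 0.8, 0.1]
tool_pos: [0.5802, -0.0855, 0.275]
force: [-0.2, 0.8, -0.3]
tool_pos: [0.5812, -0.0857, 0.2749]
force: [-0.8, -0.1, 0.3]
tool_pos: [0.5819, -0.0858, 0.2748]
force: [-7.7, 1.2, 4.2]
```

```bash
python3 -m handwheel '[[-2,0.3,0,0,1],[-4,0.7,0,0,1],[0,0,6,0,0.5],[0,0,6,0,0],[0,0,4,0,0],[-5,0,2,0,0],[0,0,0,0,0],[0,0,0,0,0]]' |grep -E "pos|force:"
python3 -c "
from h import *
st();a=read_camera('side')[80:240,180:390];b=read_camera('wrist')
cv2.imwrite('pics/end.png',np.hstack([cv2.resize(a,(420,320)),cv2.resize(b,(380,320))])[:,:,::-1])"
```

```text
tool_pos: [0.4727, -0.076, 0.4549]
force: [-0.2, -0.2, 0.1]
gripper_force: 0.0
t74.62 grasp(mm) [472.8 -76.  287.9] close yaw -0.1706 down [ 0.001 -0.    -1.   ] q6 -0.10 F [-0.2 -0.2  0.1] open 55.7 gf 0.0
```

View pics/end.png

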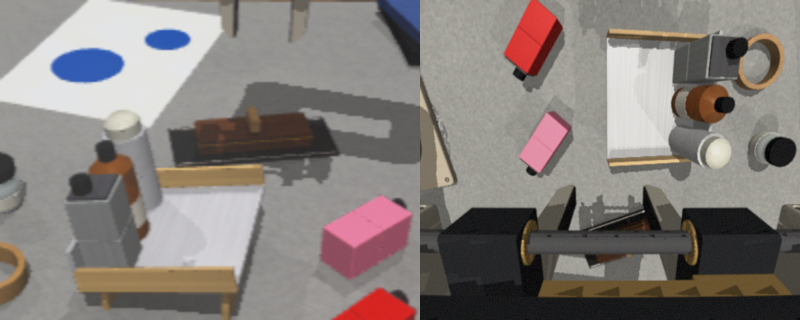

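The final picture shows the tin, bottle and can upright at the stop in their own columns, the box flat on the mat, and the gripper clear of everything.

```bash
python3 -c "
from plant import job
print(job.close_job())"
```

```text
the job is handed in; nothing more can be done
None
```

The job is handed in at about 75 s of the 144 s: the pastel box lies flat within about 2 mm of the mat's middle, its length along the mat, and the tin, bottle and can are back upright against the stop in their own columns, with the gripper clear of everything.

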